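Refill the parts carousel and hold it with the red jar in front

ROBOT

A 6-joint arm with a two-finger parallel gripper is mounted at the origin on the work surface. World frame = base frame: x ahead of the robot, y to its left, z up, the work surface at z = 0. Lengths are in mm, angles in rad, forces in N, time in s.
With the tool pointing down it reaches from about 275 to 875 mm from the base axis. Payload 12.5 kg.
Tool frame: the origin (TCP) lies midway between the tips of the shut fingers; the grasp point (between the pads) lies 19 mm behind it; z points along the fingers, y is the line along which they close (so a half turn about z gives the same grasp; the last joint's range is limited). The gripper opens to 85 mm and grips with 20 to 120 N. Pads are 22 mm wide; open, the fingers measure 114 mm over their backs; the gripper's body (76 mm by 85 mm) begins 54 mm behind the grasp point. The pads swing forward as they close: fully open they stand 13 mm farther back than shut.
Start: joints at [1.018, 0.351, 1.652, -0, 1.139, -0.085], TCP at [247.976, 490.91, 231.29] pointing down, gripper open.
Joint ranges: [-2.75, 2.75], [-0.79, 2.1], [0.01, 2.65], [-1.57, 4.71], [0.07, 3.14], [-2.87, 2.87]. Speed limits (rad/s): [2.22, 2.22, 2.79, 3.14, 3.14, 3.14].

INTERFACE

Orientations are given as a rotation vector (axis times angle).
In Python, from station import arm gives the robot as it stands.
- The arm moves only by the shell command python3 -m handwheel 'ROWS' [OPENING]. ROWS is JSON, a list of rows, each a list of 4 numbers: the shift along the tool's x, y, z scaled (see below), then the turn about the tool's z scaled (see below). A call has 1 to 20 rows; each row shifts and turns the commanded pose from where the row before left it, along the tool's axes as they then stand; what a row does not reach is not made up. The controller multiplies each number of a shift by 4 cm and each number of a turn by 0.12 rad. A row lasts 1/10 s, in which the tool goes at most 50 mm and 8.59 degrees, less where a joint would pass 70% of its speed; a pose out of reach is approached as far as the arm can. A call with a number of a shift or a turn outside -1 to 1 is refused whole. A call with a gripper value outside its range is refused whole. OPENING is the opening, from -1 (shut) to 1 (fully open), set as the call begins (- or left out, the last holds). The fingers move at their own pace and stop on an object; the grip force is fixed at half the most. Time passes only in rows, so rows that do not move let the fingers close. It gives the time, the measured TCP pose, the force, the opening and the grip force at its end, in the units of the state.
- arm.get_state(): the state, without advancing time (a new reading comes with each control period).
- arm.snapshot(name): name is "side" or "top"; returns a dict with "pixels" (480x640x3 uint8, blue, green, red), "z_map" (480x640 float32, mm along the optical axis (not along the pixel's ray), 0 where there is no reading), "camera_matrix" (3x3 intrinsics, pixels), "k1" (the pictures are not rectified: a ray, as slopes to the right and down, at radius r is drawn at 1 + k1 r^2 times it, then the intrinsics apply), "position" and "attitude" of the camera in the world. Camera axes: x right, y up, looking along -z (the intrinsics and any distortion apply to the point x, -y, -z); pixel columns grow to the right and rows downward; lengths in mm; the calibration is good to about 2 mm. A picture is of the moment at which its call begins.
- arm.close_job(): hands the job in; it is judged then, once.
The state is a dict: "time_s": time; "joints": joint angles; "qvel": joint speeds; "effort": joint torques, N m; "tcp_pos": TCP position; "orientation": TCP orientation; "ft_force": force on the tool from outside, world axes, zero at the start; "ft_torque": the same for the moment, N m; "gripper_width": opening from 0.0 (shut) to 1.0 (fully open); "finger_force": force on a finger pad.
Only numpy, scipy, OpenCV 4.12 (cv2) and the standard library are available. Lean on these libraries where they do the work, as an engineer would, in place of code of your own. Each camera call takes 0.05 s, during which the arm holds its last target. There are 200 camera calls.

TASK

Put the two light blue can capacitors away in the parts carousel, standing upright, one in each of its two open black cups. Then turn the carousel gently until the red-lidded jar is squarely in front, in line with the yellow arrow on the base, and keep a firm hold of the carousel there so that I can unscrew the lid: finish while still holding it. Leave the other things on the bench where they are.

Things in the scene. Friction and masses are not known exactly. Their poses are not given: they have to be found in the camera images.
- carousel_base: Fixed foot of the parts carousel: black round plate, 236 mm across, top 14 mm above the bench; on its front (-x) side a 44 mm wide black tongue, out to 170 mm from the axis, carries a yellow arrow. It does not move. Origin: on the turning axis at bench height; z up, its own -x axis runs from the turning axis to the arrow: that is 'front'.
- turntable: Turning part: grey disc, 262 mm across, with four fixed jars, two open cups and a centre knob; six places every 60 degrees at 95 mm radius, from above counter-clockwise: red jar, white, cup_a, white, cup_b, white. Origin: on the axis, 24 mm above the bench; z up, its -x points to the red jar. It turns endlessly both ways with a light drag (0.06 N m) and stays where left.
- knob (a point): Middle of the round black knob on the turning axis, 122 mm above the bench: grip it here from above, at any yaw; gripped tight it turns the turntable along. The knob is 37 mm across (flutes under 1 mm), its straight side 108 to 132 mm, its top 136 mm above the bench, on a 16 mm steel post; nothing else on the carousel is higher than 80 mm.
- red_jar (a point): Centre of the top of the red screw lid (50 mm across) of the marked jar, which also has a red band; 95 mm from the turning axis, 80 mm above the bench. Fastened to the turntable, as are the three white-lidded jars of the same size.
- pointer (a point): Head of the yellow arrow painted on the tongue of the fixed base, 135 mm from the turning axis on the front side, 15 mm above the bench. The red jar is in front when it lies on the line from the turning axis to this point.
- cup_a (a point): Centre of the inner floor of one open black cup on the turntable, 33 mm above the bench, 95 mm from the turning axis. The cup is round, 47 to 49 mm wide inside, 20 mm deep (rim 53 mm above the bench), wall 3 mm.
- cup_b (a point): The same for the other open black cup, of the same size.
- cap_a: One of the two alike can capacitors: an upright cylinder, 35 mm across and 50 mm tall, about 60 g, light blue sleeve with a grey stripe and a bare metal top. Stands on the bench. Origin: centre of its underside; z up along its axis.
- cap_b: The other can capacitor, the same.
- solder_spool: Bystander: solder spool with green flanges, standing on end, 54 mm across, 50 mm tall. Origin: centre of its underside.
- flux_tin: Bystander: low round flux tin with an orange lid, 54 mm across, 28 mm tall. Origin: centre of its underside.
- wire_spool: Bystander: copper wire spool with yellow flanges, 64 mm across, 42 mm tall. Origin: centre of its underside.
- screwdriver: Bystander: red-handled screwdriver lying on the bench, 190 mm long. Origin: underside, near its middle.
- pliers: Bystander: orange-handled pliers lying on the bench, 150 mm long, 16 mm high. Origin: at bench height under the pivot.
- multimeter: Bystander: yellow and black multimeter lying on its back, 165 x 82 x 38 mm (dial 47 mm high). Origin: centre of its underside.
Things that resemble listed ones, but are neither listed nor needed, are in the scene too. Leave any pink look-alike of the cap_b alone.

How it is judged:
By the outcome, as a careful person would: the job done as asked, in the order asked, and still so for the second after the job is handed in, while the arm keeps its last pose, push and grip.
It also fails if it takes over 72 s, if anything falls off the work surface, if the arm or the gripper's body presses on something with over 40 N, if the wrist force passes 120 N, or if a joint passes its speed limit or range.

## Working session

There is one attempt and no reset: what is moved stays moved. The work goes in short steps, Python scripts to look and compute and a shell command to move; the robot and the scene stay as the last step left them, time stands still between calls to the robot, and variables do not carry over. Pictures are saved under pics/ and viewed, at most 13 in all, crops included, and the job is handed in when it is done.

```bash
mkdir -p pics
cat > h.py <<'E'
import numpy as np, cv2
from scipy.spatial.transform import Rotation as R
from station import arm
def snap(n,f):
    s=arm.snapshot(n); cv2.imwrite(f'pics/{f}.png',s['pixels']); np.savez(f'pics/{f}.npz',**{k:np.array(v) for k,v in s.items()}); return s
def load(f): return dict(np.load(f'pics/{f}.npz'))
def rot(a):
    a=np.array(a,float)
    return a if a.shape==(3,3) else R.from_rotvec(a).as_matrix()
def ray(s,u,v):
    K=s['camera_matrix']; d=np.array([(u-K[0,2])/K[0,0],(v-K[1,2])/K[1,1]]); k=float(s['k1']); p=d.copy()
    for _ in range(20): p=d/(1+k*(p@p))
    return rot(s['attitude'])@np.array([p[0],-p[1],-1])
def atz(s,u,v,z):
    r=ray(s,u,v); c=np.array(s['position']); return c+r*(z-c[2])/r[2]
def dep(s,u,v):
    return np.array(s['position'])+ray(s,u,v)*float(s['z_map'][int(v),int(u)])
E
python3 - <<'E'
from h import *
print(arm.get_state())
for n in('top','side'):
    s=snap(n,n+'0'); print(n,s['position'],s['attitude'],s['camera_matrix'],s['k1'])
E
```

```text
{'time_s': 0.0, 'joints': array([ 1.01842345e+00,  3.51248554e-01,  1.65244354e+00,  3.22234415e-05,
        1.13906937e+00, -8.45897491e-02]), 'qvel': array([ 0.00087766, -0.00065296, -0.00087024, -0.0005706 ,  0.00094297,
       -0.00084441]), 'effort': array([ 2.41903554e-04, -5.06120968e+01, -2.91396815e+01, -6.19183425e-05,
        4.72348969e-03, -2.07097537e-05]), 'tcp_pos': array([247.79028798, 490.64773332, 230.74427314]), 'orientation': array([-7.28040069e-01, -3.05566443e+00,  1.72903643e-03]), 'ft_force': array([-0.08060807,  0.53734105,  0.97568753]), 'ft_torque': array([-0.02104018,  0.00706291,  0.00815874]), 'finger_force': 0.0, 'gripper_width': 0.9992532416152718}
top [ 479.47972227  -75.26628384 1364.08351589] [ 0.03993842 -0.0599755  -1.5431831 ] [[477.71959987   0.         316.87405097]
 [  0.         477.71959987 237.52478533]
 [  0.           0.           1.        ]] -0.07708760539985393
side [335.40816824 858.16791289 784.36547182] [ 0.17526919 -1.34517244 -2.59476256] [[538.84650087   0.         322.64733748]
 [  0.         538.84650087 239.70706666]
 [  0.           0.           1.        ]] -0.09795411261799958
```

View pics/top0.png

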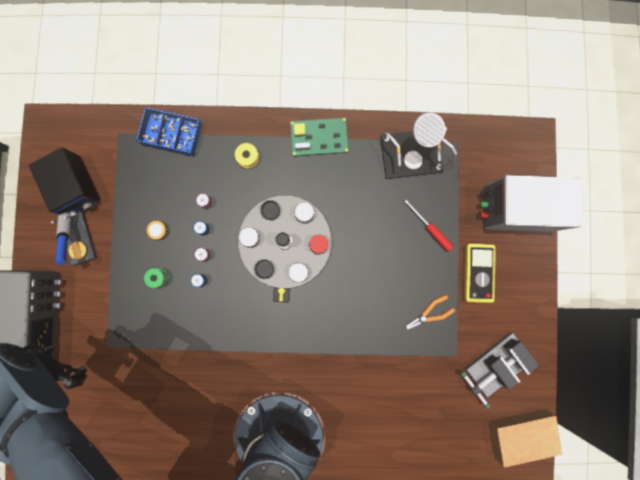

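View pics/side0.png

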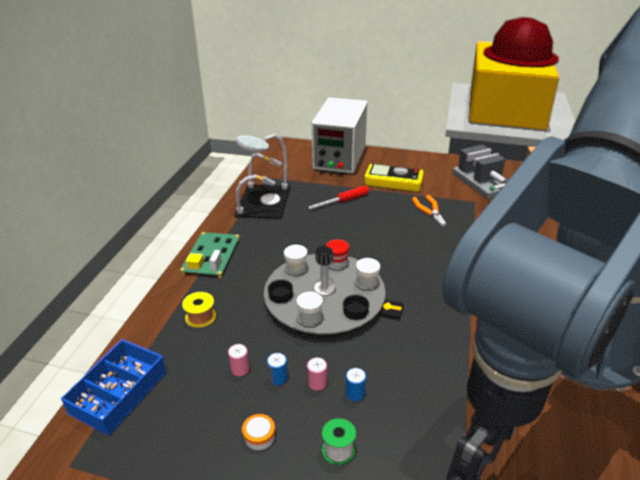

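The top view shows blue caps near (201,228) and (198,281) and pink look-alikes near (203,200) and (202,254). The carousel knob is at about (283,240), the red lid at (318,244), the cups at (271,210) and (264,269), and the arrow at (282,294). I'll enlarge this region.

Run:
```python
from h import *
s=load('top0'); c=s['pixels'][180:310,180:345]
cv2.imwrite('pics/c1.png',cv2.resize(c,None,fx=4.5,fy=4.5,interpolation=cv2.INTER_CUBIC))
for n,u,v,z in [('blue1',201,228,50),('blue2',198,281,50),('p1',203,200,50),('p2',202,254,50),('knob',283,239.5,136),('red',318.5,244,80),('arrow',282,292,15),('cup',271,210,53),('cup2',264,269,53)]:
    print(n,atz(s,u,v,z).round(1),dep(s,u,v).round(1))
```

```text
blue1 [581.3 229.9  50. ] [581.  229.1  53.4]
blue2 [435.2 232.2  50. ] [435.3 231.3  53.9]
p1 [659.3 227.7  50. ] [659.  227.2  52.4]
p2 [509.6 224.1  50. ] [509.4 222.8  55.8]
knob [550.7  -2.9 136. ] [550.7  -3.  136.9]
red [544.5 -95.5  80. ] [544.4 -95.5  80.4]
arrow [409.9   2.5  15. ] [410.1   2.3  18.7]
cup [636.1  37.6  53. ] [639.2  39.8  27.7]
cup2 [473.2  51.5  53. ] [473.1  53.3  34.6]
```

View pics/c1.png

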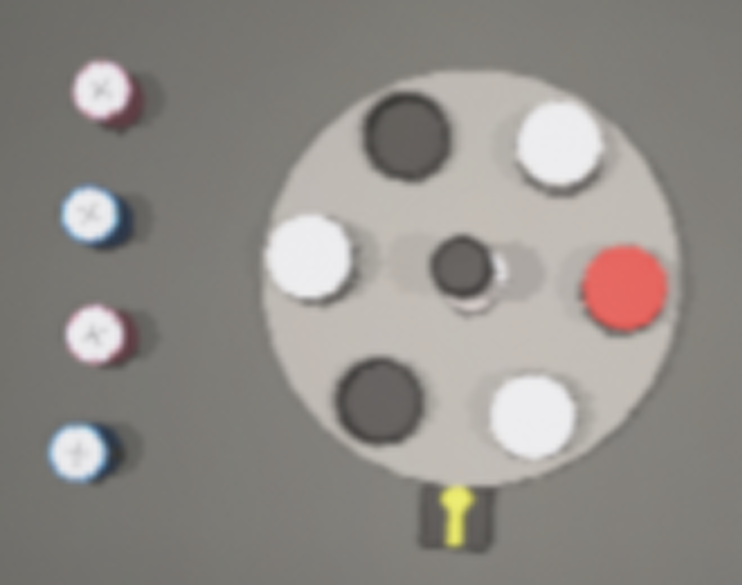

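The crop puts the cap tops at (90,214) and (77,452), the knob at (461,266), the red lid at (624,288), and the arrow head at about (457,497). I'll fit the carousel geometry to these.

Run:
```python
from h import *
from scipy.optimize import least_squares
s=load('top0'); f=lambda x,y,z: atz(s,(x+.5)/4.5-.5+180,(y+.5)/4.5-.5+180,z)[:2]
red=f(624,288,80)
P=np.array([red,f(560,143,80),f(407,136,53),f(310,257,80),f(380,401,53),f(533,415,80)])
kn=f(461,266,136); ar=f(457,497,15); ar2=f(455,545,15)
k=np.arange(6)
g=lambda p:p[:2]+95*np.c_[np.cos(p[2]+k*np.pi/3),np.sin(p[2]+k*np.pi/3)]
r=least_squares(lambda p:(g(p)-P).ravel(),[550,0,-1.6]).x
print('axis',r[:2],'red ang',np.degrees(r[2])); print((P-g(r)).round(1)); print(g(r).round(1))
print('knob',kn,'arrow',ar,ar2,np.linalg.norm(ar-r[:2]),np.degrees(np.arctan2(*(ar-r[:2])[::-1])),np.degrees(np.arctan2(*(ar2-ar)[::-1])))
print('tongue',f(420,548,14),f(493,551,14))
print('blue',f(90,214,50),f(77,452,50),'pink',f(102,90,50),f(95,335,50))
t=arm.get_state();print(rot(t['orientation']).round(3),t['tcp_pos'])
# second camera check: blob of blue by depth
for n in('top0','side0'):
    s=load(n);hsv=cv2.cvtColor(s['pixels'],cv2.COLOR_BGR2HSV)
    m=cv2.inRange(hsv,(95,100,60),(125,255,255)); q,l,st,c=cv2.connectedComponentsWithStats(m)
    for i in range(1,q):
        if st[i,4]>25: print(n,st[i],c[i].round(1),dep(s,*c[i]).round(0))
```

```text
axis [552.45595176  -1.07006734] red ang -93.87986862856677
[[-0.5  1. ]
 [ 0.3 -0.1]
 [-1.2 -0.5]
 [ 0.  -0.2]
 [ 0.4 -0.5]
 [ 1.1  0.3]]
[[546.  -95.9]
 [631.3 -54. ]
 [637.8  40.8]
 [558.9  93.7]
 [473.6  51.9]
 [467.2 -42.9]]
knob [ 5.52651252e+02 -4.25441649e-01] arrow [415.27455136   5.02435549] [385.3835981    5.37802351] 137.31670912964913 177.45624952254732 179.32211130120325
tongue [382.84974224  27.23309137] [382.22301861 -18.39318522]
blue [583.49286802 233.82903418] [437.6327747  235.84761736] pink [660.379129  229.7750452] [509.32254687 227.63225601]
[[-0.893  0.451 -0.001]
 [ 0.451  0.893 -0.001]
 [ 0.    -0.001 -1.   ]] [247.82696364 490.6610083  230.82264847]
top0 [ 137  111   62   44 1218] [169.5 133.4] [858. 345.   8.]
top0 [ 55 196  29  16  59] [ 70.6 203.2] [635. 576. 104.]
top0 [ 56 235  11  29 256] [ 60.9 249. ] [510. 580. 132.]
side0 [  61  339  106   97 5038] [115.1 386.2] [870. 330.   4.]
side0 [266 356  22  30 333] [278.8 373.3] [575. 249.  34.]
side0 [345 371  22  31 394] [355.1 389.1] [434. 253.  36.]
```

Run:
```python
from h import *
for n,cs in(('top0',[(200,227.5),(197,280.5)]),('side0',[(277,361),(355,378)])):
    s=load(n)
    g=cv2.cvtColor(s['pixels'],cv2.COLOR_BGR2HSV)
    for u,v in cs:
        m=np.zeros(g.shape[:2],np.uint8); cv2.circle(m,(int(u),int(v)),13,1,-1)
        m&=((g[...,2]>170)&(g[...,1]<90)).astype(np.uint8)
        ys,xs=np.nonzero(m)
        print(n,len(xs),xs.mean(),ys.mean(),np.ptp(xs)+1,np.ptp(ys)+1,atz(s,xs.mean(),ys.mean(),50).round(1))
    
s=load('side0'); print('side knob/red',atz(s,324,250,136).round(1),atz(s,338,245,80).round(1))
```

```text
top0 117 199.42735042735043 227.11111111111111 12 13 [583.6 234.3  50. ]
top0 119 196.52941176470588 280.2436974789916 12 12 [437.1 236.4  50. ]
side0 196 276.35714285714283 359.3316326530612 18 14 [583.9 231.5  50. ]
side0 211 355.5734597156398 374.7298578199052 18 15 [437.7 233.   50. ]
side knob/red [5.518e+02 3.000e-01 1.360e+02] [544.5 -99.5  80. ]
```

```bash
cat >> h.py <<'E'
def to(x,y,z,yaw=None):
    t=arm.get_state(); M=rot(t['orientation']); d=M.T@(np.array([x,y,z])-t['tcp_pos'])/40
    c=np.degrees(np.arctan2(M[1,1],M[0,1])); o=f"t={t['time_s']:.2f} units {d.round(3)} yaw(y) {c:.2f} tilt {M[2].round(3)} w={t['gripper_width']*85:.1f} q={np.round(t['joints'],2)} F={np.round(t['ft_force'],1)}"
    if yaw is not None: o+=f" turn {((c-yaw+90)%180-90)*np.pi/180/.12:.2f}"
    print(o)
E
python3 -m handwheel '[[-0.7,-0.35,0],[0,0,0,0]]' 2>&1 | head -3
python3 -m handwheel '[[-0.4,-0.2,0,0],[-0.8,-0.4,0,0],[-0.8,-0.4,0,0],[-0.8,-0.4,0.2,0],[-0.8,-0.4,0.4,0],[-0.8,-0.4,0.5,0],[-0.8,-0.4,0.5,0],[-0.8,-0.4,0.5,0],[-0.6,-0.3,0.4,0],[-0.3,-0.2,0.2,0],[0,0,0,0],[0,0,0,0]]' 1
python3 -c "from h import *;to(437.4,234.7,19)"
```

```text
validation failed for argument at $[0]...
time_s: 1.3
tcp_pos: [431.0, 242.0, 123.7]
orientation: [0.729, 3.056, 0.0]
ft_force: [-0.0, -0.1, 0.1]
gripper_width: 0.998
finger_force: 0.0
t=1.30 units [-0.225 -0.092  2.617] yaw(y) 63.18 tilt [ 0.  0. -1.] w=84.9 q=[ 0.42  0.4   1.89  0.    0.85 -0.69] F=[-0.  -0.1  0.1]
```

```bash
python3 -m handwheel '[[-0.22,-0.09,0.3,0],[0,0,0.6,0],[0,0,0.6,0],[0,0,0.5,0],[0,0,0.4,0],[0,0,0.2,0],[0,0,0,0],[0,0,0,0]]' >/dev/null
python3 -c "from h import *;to(437.4,234.7,19)"
python3 -m handwheel '[[0,0,0,0],[0,0,0,0],[0,0,0,0],[0,0,0,0],[0,0,0,0],[0,0,0,0],[0,0,0,0],[0,0,0,0]]' -1
python3 -c "from h import *;to(437.4,234.7,19);s=snap('side','s1');cv2.imwrite('pics/s1c.png',cv2.resize(s['pixels'][230:460,220:500],None,fx=2.5,fy=2.5))"
```

```text
t=2.10 units [ 0.007 -0.001  0.019] yaw(y) 63.22 tilt [-0.     0.001 -1.   ] w=84.9 q=[ 0.4   0.59  1.93 -0.    0.62 -0.71] F=[0.  0.1 0.6]
time_s: 2.9
tcp_pos: [437.6, 234.4, 19.9]
orientation: [0.728, 3.056, 0.0]
ft_force: [-1.1, -1.5, 6.8]
gripper_width: 0.389
finger_force: 59.0
t=2.90 units [0.009 0.005 0.023] yaw(y) 63.20 tilt [-0.  0. -1.] w=33.1 q=[ 0.4   0.59  1.93 -0.    0.62 -0.71] F=[-1.1 -1.5  6.8]
```

View pics/s1c.png

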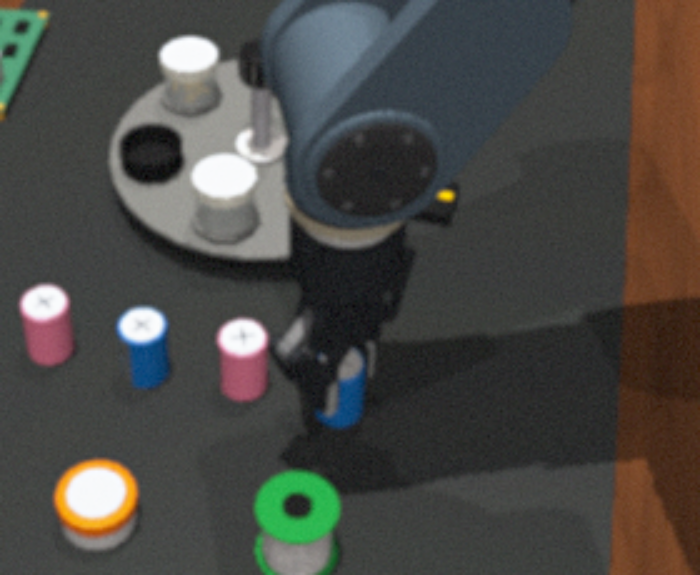

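The crop shows the blue cap upright and gripped around its upper half at about (340,390), with its neighbours undisturbed. Next I lift it.

```bash
python3 -m handwheel '[[0,0,-0.2,0],[0,0,-0.4,0],[0,0,-0.6,0],[0,0,-0.6,0],[0,0,-0.4,0],[0,0,-0.2,0],[0,0,0,0]]'
python3 -c "from h import *;to(473.6,51.9,115)"
```

```text
time_s: 3.65
tcp_pos: [437.8, 234.5, 116.2]
orientation: [0.728, 3.055, 0.002]
ft_force: [0.8, -0.6, -1.0]
gripper_width: 0.389
finger_force: 59.7
t=3.65 units [-2.857 -3.67   0.028] yaw(y) 63.20 tilt [-0.001  0.001 -1.   ] w=33.0 q=[ 0.4   0.41  1.89  0.    0.83 -0.71] F=[ 0.8 -0.6 -1. ]
```

```bash
python3 -m handwheel '[[-0.15,-0.2,0,0],[-0.35,-0.45,0,0],[-0.5,-0.64,0,0],[-0.5,-0.64,0,0],[-0.5,-0.64,0,0],[-0.4,-0.52,0,0],[-0.3,-0.38,0,0],[-0.15,-0.2,0,0],[0,0,0,0],[0,0,0,0]]'
python3 -c "from h import *;to(473.6,51.9,54)
s=snap('side','s2');cv2.imwrite('pics/s2c.png',cv2.resize(s['pixels'][200:380,240:480],None,fx=3,fy=3))"
```

```text
time_s: 4.65
tcp_pos: [472.6, 52.2, 114.9]
orientation: [-0.728, -3.055, 0.0]
ft_force: [0.2, 0.4, 0.3]
gripper_width: 0.39
finger_force: 59.7
t=4.65 units [-0.026  0.005  1.523] yaw(y) 63.19 tilt [ 0.001 -0.    -1.   ] w=33.1 q=[ 0.01  0.39  1.94  0.    0.81 -1.09] F=[0.2 0.4 0.3]
```

View pics/s2c.png

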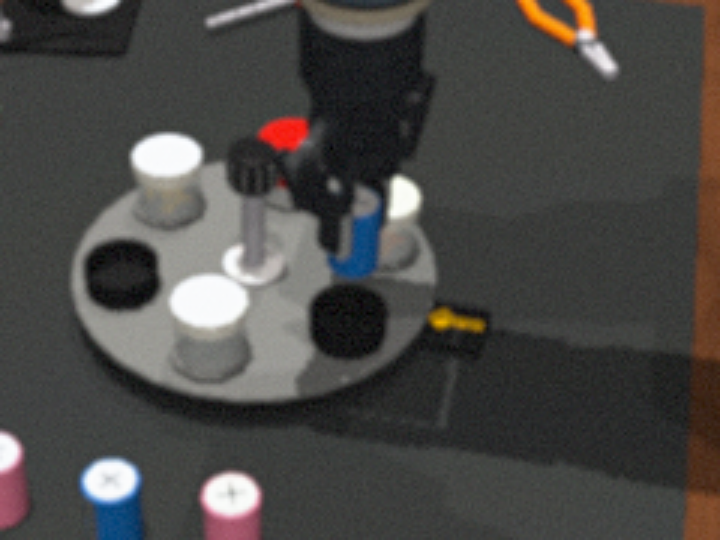

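The side view shows the cap hanging directly above cup_b, whose rim is at crop (348,305). I'll lower it.

```bash
python3 -m handwheel '[[-0.02,0,0.2,0],[0,0,0.4,0],[0,0,0.3,0],[0,0,0.2,0],[0,0,0.15,0],[0,0,0.1,0],[0,0,0.1,0],[0,0,0,0],[0,0,0,0]]'
python3 -c "from h import *;to(473.6,51.9,53.5)"
```

```text
time_s: 5.6
tcp_pos: [473.8, 51.5, 57.5]
orientation: [0.728, 3.056, 0.0]
ft_force: [0.0, 0.2, -1.0]
gripper_width: 0.391
finger_force: 59.7
t=5.60 units [0.01  0.006 0.099] yaw(y) 63.20 tilt [-0.  0. -1.] w=33.2 q=[ 0.01  0.49  1.97 -0.    0.68 -1.09] F=[ 0.   0.2 -1. ]
```

```bash
python3 -m handwheel '[[0,0,0.05,0],[0,0,0.05,0],[0,0,0,0]]'
python3 -m handwheel '[[0,0,0,0],[0,0,0,0],[0,0,0,0],[0,0,0,0]]' 0.3
python3 -m handwheel '[[0,0,-0.2,0],[0,0,-0.5,0],[0,0,-0.7,0],[0,0,-0.6,0],[0,0,-0.3,0],[0,0,0,0]]'
python3 -c "from h import *;to(583.7,233.0,115)"
```

```text
time_s: 5.9
tcp_pos: [473.6, 51.5, 53.1]
orientation: [-0.728, -3.056, 0.0]
ft_force: [0.6, -0.1, -0.2]
gripper_width: 0.392
finger_force: 59.7
time_s: 6.3
tcp_pos: [473.8, 51.5, 53.4]
orientation: [0.728, 3.056, 0.0]
ft_force: [-0.1, -0.3, -1.4]
gripper_width: 0.652
finger_force: 0.0
time_s: 6.9
tcp_pos: [474.4, 51.5, 146.7]
orientation: [0.727, 3.053, 0.001]
ft_force: [-0.6, 0.6, -1.2]
gripper_width: 0.651
finger_force: 0.0
t=6.90 units [-0.391  5.28   0.801] yaw(y) 63.20 tilt [-0.003  0.001 -1.   ] w=55.3 q=[ 0.01  0.33  1.92 -0.    0.89 -1.09] F=[-0.6  0.6 -1.2]
```

```bash
python3 -m handwheel '[[-0.04,0.4,0,0],[-0.05,0.7,0,0],[-0.05,0.8,0,0],[-0.05,0.8,0.1,0],[-0.05,0.8,0.1,0],[-0.05,0.8,0.2,0],[-0.05,0.6,0.2,0],[-0.05,0.38,0.2,0],[0,0,0,0],[0,0,0,0]]' 1
python3 -c "from h import *;to(583.7,233.0,19)
s=snap('top','t2');cv2.imwrite('pics/t2c.png',cv2.resize(s['pixels'][180:310,180:345],None,fx=4.5,fy=4.5,interpolation=cv2.INTER_CUBIC))"
```

```text
time_s: 7.9
tcp_pos: [582.1, 233.3, 111.9]
orientation: [-0.727, -3.054, 0.002]
ft_force: [0.3, 0.2, -0.6]
gripper_width: 0.995
finger_force: 0.0
t=7.90 units [-0.041  0.016  2.323] yaw(y) 63.23 tilt [ 0.002 -0.002 -1.   ] w=84.6 q=[ 0.31  0.62  1.54 -0.    0.98 -0.8 ] F=[ 0.3  0.2 -0.6]
```

View pics/t2c.png

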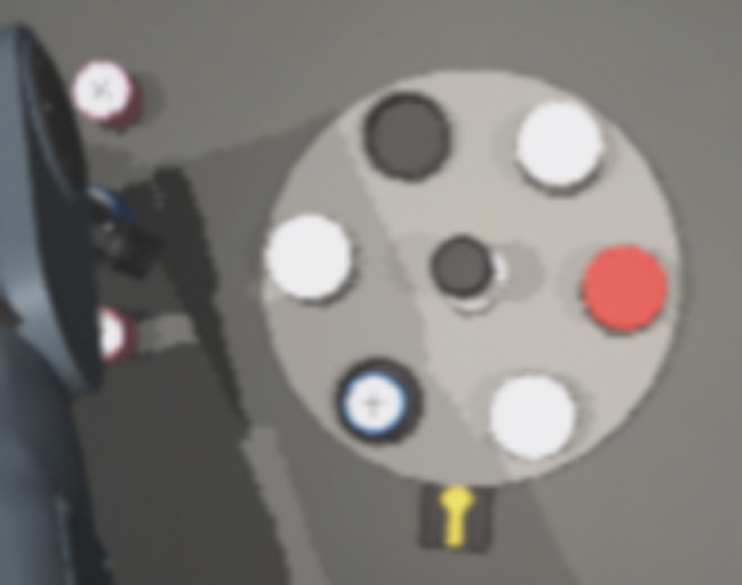

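The first cap stands upright in cup_b at (374,403), roughly centred, and the turntable hasn't moved: the red lid is still at (624,288). Next is the second cap.

```bash
python3 -m handwheel '[[-0.04,0.02,0.3,0],[0,0,0.6,0],[0,0,0.5,0],[0,0,0.4,0],[0,0,0.3,0],[0,0,0.2,0],[0,0,0,0],[0,0,0,0]]' >/dev/null
python3 -c "from h import *;to(583.7,233.0,19)"
python3 -m handwheel '[[0,0,0,0],[0,0,0,0],[0,0,0,0],[0,0,0,0],[0,0,0,0],[0,0,0,0],[0,0,0,0]]' -1
python3 -m handwheel '[[0,0,-0.2,0],[0,0,-0.4,0],[0,0,-0.6,0],[0,0,-0.6,0],[0,0,-0.4,0],[0,0,-0.2,0],[0,0,0,0]]'
python3 -c "from h import *;to(637.8,40.8,115)"
```

```text
t=8.75 units [ 0.029 -0.016  0.069] yaw(y) 63.19 tilt [-0.001  0.    -1.   ] w=84.9 q=[ 0.31  0.75  1.56 -0.    0.82 -0.8 ] F=[-0.7 -0.1  1.5]
time_s: 9.45
tcp_pos: [585.0, 233.1, 21.9]
orientation: [0.728, 3.055, 0.001]
ft_force: [-0.9, -0.2, 5.5]
gripper_width: 0.389
finger_force: 59.6
time_s: 10.15
tcp_pos: [585.0, 233.1, 118.4]
orientation: [0.728, 3.055, 0.001]
ft_force: [-0.1, 0.2, -1.3]
gripper_width: 0.393
finger_force: 59.6
t=10.15 units [-3.346 -3.696  0.085] yaw(y) 63.20 tilt [-0.001  0.001 -1.   ] w=33.4 q=[ 0.31  0.62  1.53  0.    0.99 -0.8 ] F=[-0.1  0.2 -1.3]
```

```bash
python3 -m handwheel '[[-0.2,-0.2,0,0],[-0.4,-0.45,0,0],[-0.56,-0.62,0,0],[-0.56,-0.62,0,0],[-0.56,-0.62,0,0],[-0.5,-0.55,0,0],[-0.36,-0.4,0,0],[-0.22,-0.23,0,0],[0,0,0,0],[0,0,0,0]]'
python3 -c "from h import *;to(638.5,40.8,56)
s=snap('side','s3');cv2.imwrite('pics/s3c.png',cv2.resize(s['pixels'][200:380,200:440],None,fx=3,fy=3))"
```

```text
time_s: 11.15
tcp_pos: [637.7, 41.0, 116.8]
orientation: [-0.728, -3.055, 0.0]
ft_force: [0.5, 0.2, -0.9]
gripper_width: 0.39
finger_force: 59.7
t=11.15 units [-0.022  0.004  1.519] yaw(y) 63.19 tilt [ 0.001 -0.    -1.   ] w=33.2 q=[-0.01  0.64  1.5   0.    1.01 -1.11] F=[ 0.5  0.2 -0.9]
```

View pics/s3c.png

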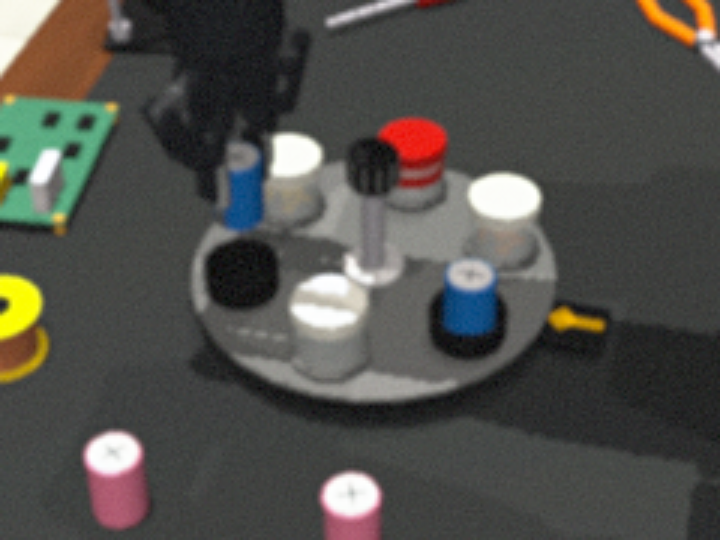

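The first cap is upright in its cup, and the second hangs above cup_a, whose rim is at (243,265). I'll lower and release it.

```bash
python3 -m handwheel '[[-0.01,0,0.2,0],[0,0,0.4,0],[0,0,0.3,0],[0,0,0.2,0],[0,0,0.15,0],[0,0,0.1,0],[0,0,0.1,0],[0,0,0.08,0],[0,0,0,0],[0,0,0,0]]'
python3 -c "from h import *;to(638.5,40.8,55)"
python3 -m handwheel '[[0,0,0,0],[0,0,0,0],[0,0,0,0],[0,0,0,0]]' 0.3
python3 -m handwheel '[[0,0,-0.2,0],[0,0,-0.5,0],[0,0,-0.7,0],[0,0,-0.8,0],[0,0,-0.6,0],[0,0,-0.2,0],[0,0,0,0],[0,0,0,0]]'
python3 -c "from h import *;to(552.3,-0.7,103)"
```

```text
time_s: 12.2
tcp_pos: [638.5, 40.5, 56.3]
orientation: [0.728, 3.056, 0.0]
ft_force: [-0.3, -0.7, -0.6]
gripper_width: 0.392
finger_force: 59.7
t=12.20 units [0.004 0.007 0.033] yaw(y) 63.20 tilt [-0.  0. -1.] w=33.3 q=[-0.01  0.72  1.52 -0.    0.9  -1.11] F=[-0.3 -0.7 -0.6]
time_s: 12.6
tcp_pos: [638.5, 40.5, 56.2]
orientation: [0.728, 3.056, 0.0]
ft_force: [-0.1, -0.7, 0.0]
gripper_width: 0.647
finger_force: 0.0
time_s: 13.4
tcp_pos: [637.8, 40.5, 174.9]
orientation: [-0.728, -3.054, 0.001]
ft_force: [-0.1, -1.1, 0.7]
gripper_width: 0.648
finger_force: 0.0
t=13.40 units [ 1.442 -1.882  1.801] yaw(y) 63.19 tilt [ 0.002 -0.001 -1.   ] w=55.1 q=[-0.01  0.57  1.46  0.    1.12 -1.11] F=[-0.1 -1.1  0.7]
```

```bash
python3 -m handwheel '[[0.15,-0.2,0,0],[0.3,-0.4,0,0],[0.35,-0.45,0,0],[0.35,-0.45,0,0],[0.2,-0.25,0,0],[0.09,-0.13,0,0],[0,0,0,0],[0,0,0,0]]' 0.6
python3 -c "from h import *;to(552.3,-0.7,103)
s=snap('side','s4');cv2.imwrite('pics/s4c.png',cv2.resize(s['pixels'][180:380,220:460],None,fx=3,fy=3))"
```

```text
time_s: 14.2
tcp_pos: [553.3, -0.6, 175.9]
orientation: [-0.728, -3.056, -0.0]
ft_force: [0.5, 0.3, -0.3]
gripper_width: 0.799
finger_force: 0.0
t=14.20 units [ 0.021 -0.013  1.822] yaw(y) 63.19 tilt [ 0.  0. -1.] w=68.0 q=[-0.09  0.42  1.7   0.    1.02 -1.19] F=[ 0.5  0.3 -0.3]
```

View pics/s4c.png

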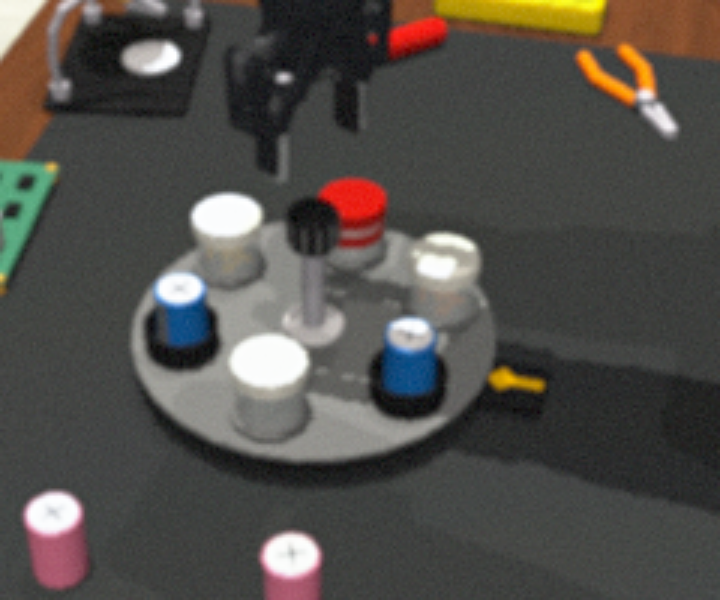

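Both caps stand upright in their cups, at (180,310) and (410,360), and the open fingers are above the knob at (313,225). I'll go down and grip the knob.

```bash
python3 -m handwheel '[[0.02,-0.01,0.3,0],[0,0,0.5,0],[0,0,0.5,0],[0,0,0.35,0],[0,0,0.2,0],[0,0,0,0],[0,0,0,0]]'
python3 -m handwheel '[[0,0,0,0],[0,0,0,0],[0,0,0,0],[0,0,0,0],[0,0,0,0],[0,0,0,0]]' -1
python3 -c "from h import *;to(552.3,-0.7,101)
print(arm.get_state()['ft_torque'])"
```

```text
time_s: 14.95
tcp_pos: [552.6, -0.7, 102.5]
orientation: [0.728, 3.055, 0.0]
ft_force: [0.2, 0.9, -0.2]
gripper_width: 0.8
finger_force: 0.0
time_s: 15.55
tcp_pos: [552.6, -0.6, 103.0]
orientation: [0.728, 3.055, 0.001]
ft_force: [-1.8, 0.4, 5.4]
gripper_width: 0.418
finger_force: 59.5
t=15.55 units [ 0.006 -0.006  0.05 ] yaw(y) 63.19 tilt [-0.001  0.001 -1.   ] w=35.5 q=[-0.09  0.52  1.75  0.    0.87 -1.19] F=[-1.8  0.4  5.4]
[ 0.18963314  0.16541287 -0.064809  ]
```

```bash
python3 -m handwheel '[[0,0,0,0.05],[0,0,0,0.1],[0,0,0,0.15],[0,0,0,0.2],[0,0,0,0.25],[0,0,0,0.25],[0,0,0,0.25],[0,0,0,0.25],[0,0,0,0.25],[0,0,0,0.25],[0,0,0,0.25],[0,0,0,0.25],[0,0,0,0.25],[0,0,0,0.25],[0,0,0,0.25],[0,0,0,0.25],[0,0,0,0.25],[0,0,0,0.25],[0,0,0,0.25],[0,0,0,0.25]]'
python3 -m handwheel '[[0,0,0,0.25],[0,0,0,0.25],[0,0,0,0.25],[0,0,0,0.25],[0,0,0,0.25],[0,0,0,0.25],[0,0,0,0.25],[0,0,0,0.25],[0,0,0,0.25],[0,0,0,0.25],[0,0,0,0.25],[0,0,0,0.25],[0,0,0,0.25],[0,0,0,0.25],[0,0,0,0.25],[0,0,0,0.25],[0,0,0,0.25],[0,0,0,0.25],[0,0,0,0.25],[0,0,0,0.25]]'
python3 -m handwheel '[[0,0,0,0.25],[0,0,0,0.25],[0,0,0,0.25],[0,0,0,0.25],[0,0,0,0.25],[0,0,0,0.25],[0,0,0,0.2],[0,0,0,0.15],[0,0,0,0.1],[0,0,0,0.05],[0,0,0,0],[0,0,0,0],[0,0,0,0]]'
python3 -c "from h import *;to(552.3,-0.7,103)
print(arm.get_state()['ft_torque'])
for n in('top','side'): s=snap(n,n+'5')
s=load('top5');a=cv2.resize(s['pixels'][180:310,210:345],(608,585),interpolation=cv2.INTER_CUBIC);cv2.imwrite('pics/t5c.png',a)"
```

```text
time_s: 17.55
tcp_pos: [553.1, -0.1, 103.0]
orientation: [1.518, 2.749, 0.003]
ft_force: [2.3, 6.0, 2.3]
gripper_width: 0.42
finger_force: 59.5
time_s: 19.55
tcp_pos: [553.8, 0.1, 103.0]
orientation: [2.262, 2.177, 0.006]
ft_force: [7.8, 8.2, -0.5]
gripper_width: 0.415
finger_force: 59.8
time_s: 20.85
tcp_pos: [554.1, 0.1, 103.0]
orientation: [2.505, 1.892, 0.007]
ft_force: [8.9, 6.6, -2.5]
gripper_width: 0.414
finger_force: 59.9
t=20.85 units [-0.031 -0.039  0.001] yaw(y) -15.89 tilt [ 0.002  0.005 -1.   ] w=35.2 q=[-0.08  0.52  1.75  0.    0.87  0.19] F=[ 8.9  6.6 -2.5]
[ 1.10538213 -1.1201955  -0.03942399]
```

View pics/t5c.png

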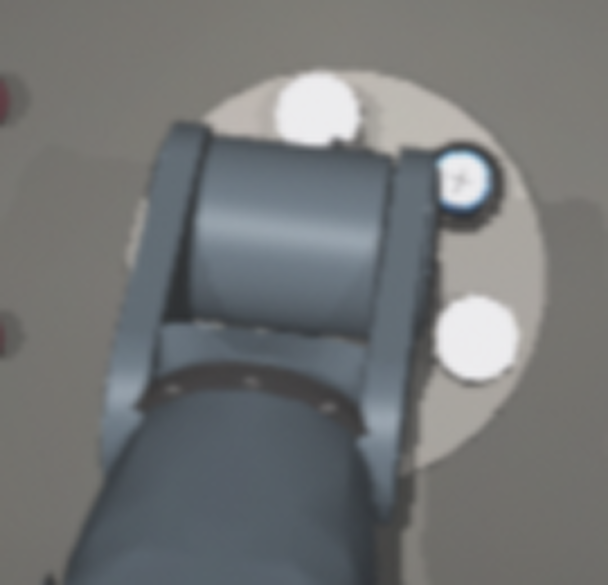

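The arm hides the front, but two white lids at (318,113) and (476,338) and the cap in cup_a at (461,182) are visible, which is enough to fit the turn angle.

```bash
cat > ang.py <<'E'
from h import *
import sys
from scipy.optimize import least_squares
def lids(n,pts):
    s=load(n); h=cv2.cvtColor(s['pixels'],cv2.COLOR_BGR2HSV); o=[]
    for u,v in pts:
        m=((h[...,2]>185)&(h[...,1]<40)).astype(np.uint8)
        q,l,st,c=cv2.connectedComponentsWithStats(m); i=l[int(v),int(u)]
        print(st[i] if i else None); o.append(atz(s,*c[i],80)[:2])
    return np.array(o)
A=np.array([552.456,-1.07])
E
python3 - <<'E'
from ang import *
a=lambda P:np.degrees(np.arctan2(P[:,1]-A[1],P[:,0]-A[0]))
P0=lids('top0',[(304,212),(249,237),(298,272)]); print(P0.round(1),a(P0),np.linalg.norm(P0-A,axis=1))
P=lids('top5',[(210+318/4.5,180+113/4.5),(210+476/4.5,180+338/4.5)]); print(P.round(1),a(P),np.linalg.norm(P-A,axis=1))
s=load('side5');a=cv2.resize(s['pixels'][200:370,240:440],None,fx=3.5,fy=3.5,interpolation=cv2.INTER_CUBIC);cv2.imwrite('pics/s5c.png',a)
E
```

```text
[ 239  197   91   91 4092]
[ 239  197   91   91 4092]
[ 239  197   91   91 4092]
[[547.7  -2.7]
 [547.7  -2.7]
 [547.7  -2.7]] [-161.42202046 -161.42202046 -161.42202046] [5.02612815 5.02612815 5.02612815]
[270 196  48  17 468]
[307 245  19  19 282]
[[649.8 -13.7]
 [516.2 -88.8]] [  -7.39357439 -112.48041245] [98.19476022 94.90915408]
```

View pics/s5c.png

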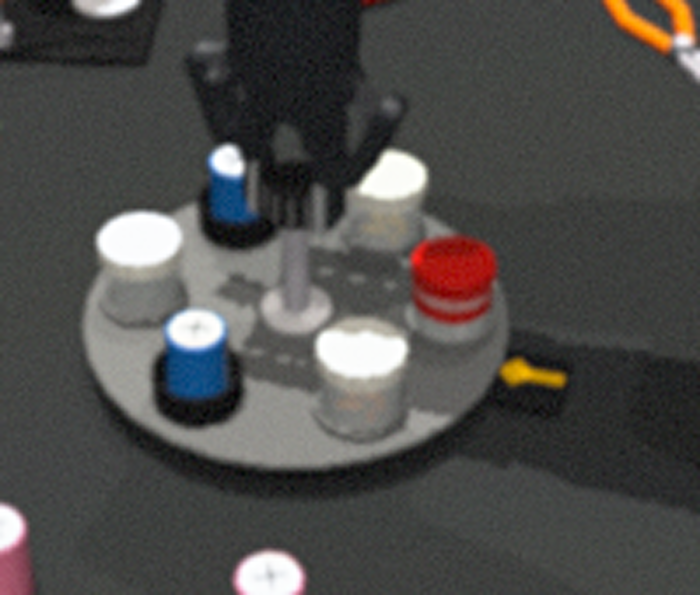

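The side view shows all jars and both caps upright, with the red jar at (453,265) short of the arrow at (535,375) by about 9–10°. I'll measure the exact front direction and the red lid angle.

Run:
```python
from ang import *
ang=lambda p:np.degrees(np.arctan2(p[1]-A[1],p[0]-A[0]))
for n,box in(('top0',(270,286,295,306)),('top2' if 0 else 't2',(270,286,295,306)),('side0',(375,295,415,325)),('side5',(375,290,415,325))):
    s=load(n);h=cv2.cvtColor(s['pixels'],cv2.COLOR_BGR2HSV);m=(h[...,1]>110)&(h[...,2]>110)&(h[...,0]<38)
    ys,xs=np.nonzero(m);k=(xs>=box[0])&(xs<box[2])&(ys>=box[1])&(ys<box[3])
    P=np.array([atz(s,u,v,14.5)[:2] for u,v in zip(xs[k],ys[k])]);c=P.mean(0)
    w,V=np.linalg.eigh(np.cov((P-c).T));d=V[:,1]*-np.sign(V[0,1])
    print(n,len(P),c.round(1),'ang',ang(c).round(2),'dir',np.degrees(np.arctan2(d[1],d[0])).round(2))
# tongue in side/top edges: red lid
for n in('top0','t2','side0','side5'):
    s=load(n);h=cv2.cvtColor(s['pixels'],cv2.COLOR_BGR2HSV);m=(((h[...,0]<8)|(h[...,0]>172))&(h[...,1]>120)&(h[...,2]>(60 if 's' in n else 100))).astype(np.uint8)
    q,l,st,c=cv2.connectedComponentsWithStats(m)
    for i in range(1,q):
        p=atz(s,*c[i],78)
        if st[i,4]>100 and np.hypot(*(p[:2]-A))<150:
            x,y,w,hh,_=st[i]
            print(n,st[i],c[i].round(1),p.round(1),ang(p).round(2))
            if 'side' in n:
                xc=x+(w-1)/2; 
                print('  top-ellipse guess',[ang(atz(s,xc,y+b,80)).round(2) for b in(6,7,8)],[atz(s,xc,y+b,80)[:2].round(1) for b in(6,7,8)])
```

```text
top0 52 [404.7   5.8] ang 177.34 dir 176.67
t2 62 [405.7   5.9] ang 177.29 dir 177.62
side0 106 [405.9   2.5] ang 178.62 dir 175.14
side5 85 [407.8   1.7] ang 178.91 dir 154.83
top0 [310 235  18  18 254] [318.4 243.6] [545.6 -95.2  78. ] -94.16
t2 [310 235  18  18 254] [318.4 243.6] [545.6 -95.2  78. ] -94.16
side0 [325 239  24  24 366] [338.2 248.6] [541.6 -89.   78. ] -97.01
  top-ellipse guess [np.float64(-92.73), np.float64(-93.36), np.float64(-94.03)] [array([547.8, -98.7]), array([546.9, -94.9]), array([546.1, -91.2])]
side5 [357 267  25  25 476] [369.1 278.3] [456.7  -1.9  78. ] -179.51
  top-ellipse guess [np.float64(-170.43), np.float64(-172.45), np.float64(-174.46)] [array([459.6, -16.7]), array([459. , -13.5]), array([458.4, -10.2])]
```

```bash
python3 -m handwheel '[[0,0,0,0.05],[0,0,0,0.1],[0,0,0,0.15],[0,0,0,0.2],[0,0,0,0.2],[0,0,0,0.2],[0,0,0,0.2],[0,0,0,0.15],[0,0,0,0.1],[0,0,0,0.05],[0,0,0,0.03],[0,0,0,0],[0,0,0,0],[0,0,0,0],[0,0,0,0]]'
python3 - <<'E'
from ang import *
to(552.5,-1,103)
for n in('top','side'): snap(n,n+'6')
s=load('top6');a=cv2.resize(s['pixels'][180:310,210:345],(405,390),interpolation=cv2.INTER_CUBIC)
b=load('side6')['pixels'][220:350,250:415];b=cv2.resize(b,(396,390),fx=1,fy=1,interpolation=cv2.INTER_CUBIC) if 0 else cv2.resize(b,(395,311),interpolation=cv2.INTER_CUBIC)
b=cv2.copyMakeBorder(b,0,79,0,0,cv2.BORDER_CONSTANT);cv2.imwrite('pics/f6.png',np.hstack([a,b]))
# white lids, top: circles fully visible
h=cv2.cvtColor(s['pixels'],cv2.COLOR_BGR2HSV);m=((h[...,2]>200)&(h[...,1]<40)).astype(np.uint8)
q,l,st,c=cv2.connectedComponentsWithStats(m)
for i in range(1,q):
    p=atz(s,*c[i],80)[:2]
    if st[i,4]>60 and np.hypot(*(p-A))<125: print(st[i],p.round(1),np.hypot(*(p-A)).round(1),np.degrees(np.arctan2(*(p-A)[::-1])).round(2))
s=load('side6');h=cv2.cvtColor(s['pixels'],cv2.COLOR_BGR2HSV);m=(((h[...,0]<8)|(h[...,0]>172))&(h[...,1]>120)&(h[...,2]>60)).astype(np.uint8)
q,l,st,c=cv2.connectedComponentsWithStats(m)
for i in range(1,q):
    p=atz(s,*c[i],70)
    if st[i,4]>100 and np.hypot(*(p[:2]-A))<150:
        x,y,w,hh,_=st[i];print(st[i],[atz(s,x+(w-1)/2,y+b,80)[:2].round(1) for b in(6,7,8)])
E
```

```text
time_s: 22.45
tcp_pos: [554.4, -0.0, 103.0]
orientation: [2.658, 1.67, 0.008]
ft_force: [10.7, 6.6, -3.1]
gripper_width: 0.419
finger_force: 60.0
t=22.45 units [-0.042 -0.031  0.001] yaw(y) -25.72 tilt [ 0.003  0.005 -1.   ] w=35.6 q=[-0.08  0.52  1.75  0.    0.86  0.36] F=[10.7  6.6 -3.1]
[277 196  19  16 244] [650.3  -4.4] 97.9 -1.97
[310 220  11  11  92] [596.6 -84.3] 94.2 -62.09
[305 251  17  18 241] [501.2 -82.1] 95.9 -122.31
[356 272  25  26 482] [array([458.7,   0. ]), array([458.1,   3.2]), array([457.6,   6.4])]
```

View pics/f6.png

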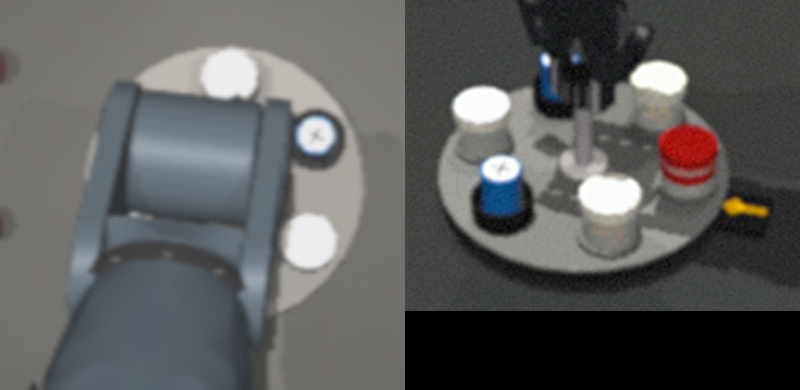

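The final picture shows both caps upright in their cups. The red jar at (688,165) has its base on the line from the post (583,165) to the arrow (745,208). The measured angle is about 177.5° against a front direction of about 177.4°, and the knob is gripped at 60 N.

```bash
python3 -c "from station import arm;print(arm.close_job())"
```

```text
the job is handed in; nothing more can be done
None
```

The job is handed in: both light blue capacitors stand upright in the two black cups, the red jar is in line with the arrow to within about half a degree, and the gripper still holds the knob at 60 N.

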